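Ready the bottle check station

TASK

Get the bottle check station ready: with a fingertip, roll the ribbed focus wheel until the orange pointer points at the green mark, then stand the blue-capped bottle upright and wholly on the round black platform. After that lift the bent rod off its stand, reach over the amber shield and pull the red switch paddle all the way over towards the robot, touching the shield unit and its switch with nothing but the rod. Finally lay the rod back in both notches of its stand, leaving the other two bottles and the carton where they are.

Things in the scene. Friction and masses are not known exactly. Their poses are not given: they have to be found in the camera images.
- reader: Bottle reader, fixed. Grey base plate 110 (x) x 270 (y) x 12 mm; origin at the centre of its underside, -x its front towards the robot. Seen from above its +y is to the left as the robot looks. On the base: a white box-shaped head 100 (x) x 120 (y) mm, centred at x 0, y +60, its flat top 85 mm above the table; and the round black platform at y -75. Nothing overhangs.
- wheel_crown (a point): Top line of the ribbed grey focus wheel, its highest point, 93 mm above the table, 8 mm above the head's top (fixed to the head; axes as the reader's). The wheel is 60 mm in diameter and 22 mm wide; its axle runs along the reader's x, so that its top rolls along the reader's y. Only the top 8 mm shows out of the slot and it cannot be turned by pinching: press a fingertip on it with about 2 to 15 N and drag along y, lift, go back and repeat as needed.
- wheel (a joint): Turn of the focus wheel in rad, 0 to 1.6; grows as its top rolls to the reader's +y. It stays where left (friction about 1 N at the rim). 1 rad = 30 mm of rim.
- mark (a joint): Angle of the green mark on the same scale as joint wheel: the pointer points at the mark's middle when wheel = mark. It stays put during a run; the wheel starts 0.45 to 1.45 rad below it.
- pointer_tip (a point): Tip of the orange needle that turns with the wheel on the same axle, 51 mm behind (+x) the wheel, 54 mm from the axle; it sweeps above the head's top and stands upright at wheel = 0.8, leaning to the reader's -y below that.
- mark_mid (a point): Point just under the middle of the green mark (12 mm wide, 12 mm tall, clipped on a thin fixed metal bow, 63 mm in radius about the axle, that spans the needle's sweep; top of bow and mark 126 to 133 mm above the table). The pointer is right when pointer_tip coincides with it.
- platform (a point): Centre of the top face of the round black platform: 84 mm in diameter, 18 mm above the table. The head's side face is 75 mm to its +y.
- bottle: The bottle to place: white jar with a blue cap, 52 mm in diameter, 100 mm tall (cap 47 mm in diameter, its top 16 mm; straight side up to 66 mm, then a shoulder and a neck 41 mm wide below the cap), 0.08 to 0.17 kg, loose and upright on the table; origin at the centre of its underside. The three bottles stand in a row along x in any order, about 105 mm apart.
- white_bottle: Bystander, the same size of bottle with a white cap; origin at the centre of its underside.
- green_bottle: Bystander, the same size of bottle with a green cap; origin at the centre of its underside.
- carton: Bystander, brown carton 70 x 60 x 90 mm tall; origin at the centre of its underside.
- stand: Rod stand, fixed. Dark base 140 (x) x 90 (y) x 10 mm, origin at the centre of its underside; two posts 8 mm thick (x) at x -50 and +50, 34 mm wide, each with a flared notch at its top, 11 mm wide at its floor (125 mm above the table), 26 mm at its mouth (144 mm), open upward.
- stand_rest (a point): Where the rod's origin lies when the rod rests in both notches: midway between the posts, 130 mm above the table.
- rod: Bent steel rod, 10 mm thick, 0.25 kg, loose, lying in the stand's notches with its x along the stand's x. Origin at the centre of its blue grip block, 50 (x) x 18 (y) x 24 (z) mm, to be taken from above across y. The bar runs from x -80 to x +140 mm at the grip's height, then bends straight down (-z) for 100 mm (tip 105 mm below the bar's axis). It balances about 20 mm to +x of the origin.
- lamp: Lamp unit, fixed. Base 160 (x) x 220 (y) x 12 mm, origin at the centre of its underside. Amber shield, 6 mm thick, upright across its front at x -70, 220 mm wide, top 135 mm above the table (an aluminium edging to 137 mm); two side wings of equal height at y -107 and +107 run from x -67 to x +43. Open above and at the back (+x). Inside, besides the paddle: its black housing 50 x 60 mm, 26 mm high, in the middle, and two low yellow lamps at y -70 and +70, 38 mm high.
- switch (a joint): Angle of the red switch paddle in rad: 0 leaning away from the robot (off), 0.9 leaning towards the robot, at its stop (on). Pivot on the lamp's y line at lamp x 0, y 0, 25 mm above the table; it stays where left (about 1 N at the tip moves it).
- switch_tip (a point): Top middle of the red paddle (8 mm thick, 40 mm wide along y, reaching 75 mm from the pivot). At 0 it stands at lamp x +33, 93 mm above the table; at 0.9 at lamp x -33.
Things that resemble listed ones, but are neither listed nor needed, are in the scene too. Leave any purple look-alike of the stand alone.

How it is judged:
On the way, in this order (a step that is already met when the one before it is completed fails the run):
1. the wheel is rolled until the orange pointer points at the green mark (distance between pointer_tip and mark_mid below 0.006 m), for 0.3 s.
2. the blue-capped bottle stands on the platform, let go (horizontal distance between bottle and platform below 0.016 m and z of bottle in the frame of platform between -0.006 and 0.006 m and angle between bottle's own z axis and vertical below 0.1 rad and linear speed of bottle below 0.03 m/s and contact force between the fingers and bottle below 0.1 N), for 0.2 s.
3. the rod is lifted off its stand (z of rod in the frame of stand_rest above 0.03 m), for 0.1 s.
4. the switch is pulled over while the rod is off its stand (value of joint switch above 0.72 rad and z of rod in the frame of stand_rest above 0.03 m), for 0.1 s.
At the end, for the whole second after the job is handed in: Pointer within 6 mm of the green mark's middle; bottle upright, released, axis within 16 mm of the platform centre, base on it; switch past 0.72 rad; rod released and still in both notches: origin within 20 mm sideways and 7 mm in height of its rest, along the stand, bend hanging down (all of step 2 and distance between pointer_tip and mark_mid below 0.006 m and value of joint switch above 0.72 rad and horizontal distance between rod and stand_rest below 0.02 m and z of rod in the frame of stand_rest between -0.007 and 0.007 m and angle between the x axis of rod and the x axis of stand, either way round below 0.12 rad and angle between rod's own z axis and vertical below 0.25 rad and linear speed of rod below 0.03 m/s and contact force between the fingers and rod below 0.1 N); the robot touches nothing.
It fails at once if another bottle or the carton is moved more than 20 mm or tipped (distance of any of white_bottle, green_bottle, carton from where it was at the start of the episode above 0.02 m or angle between any of white_bottle, green_bottle, carton's own z axis and vertical above 0.3 rad).
It fails at once if the robot itself or the bottle touches the lamp unit or its switch (contact force between any of the fingers, the arm, bottle and lamp above 0.5 N).
It also fails if it takes over 72 s, if anything falls off the work surface, if the arm or the gripper's body presses on something with over 40 N, if the wrist force passes 120 N, or if a joint passes its speed limit or range.

ROBOT

A 6-joint arm with a two-finger parallel gripper is mounted at the origin on the work surface. World frame = base frame: x ahead of the robot, y to its left, z up, the work surface at z = 0. Lengths are in m, angles in rad, forces in N, time in s.
With the tool pointing down it reaches from about 0.425 to 0.925 m from the base axis. Payload 12.5 kg.
Tool frame: the origin (TCP) lies between the finger pads; the fingertips stand 14 mm ahead of it and the grasp point (between the pads) lies 5 mm behind it; y points along the fingers, z is the direction in which the jaws open and shut, and the axes are right-handed (so a half turn about y gives the same grasp; the last joint's range is limited). The gripper opens to 85 mm and grips with 20 to 120 N. Pads are 22 mm wide; open, the fingers measure 114 mm over their backs; the gripper's body (76 mm by 85 mm) begins 54 mm behind the grasp point. The pads swing forward as they close: fully open they stand 13 mm farther back than shut.
Start: joints at [1.186, 0.491, 1.559, -0, 1.092, -0.106], TCP at [0.172, 0.601, 0.245] pointing down, gripper open.
Joint ranges: [-3.1, 3.1], [-0.84, 2.19], [0.05, 2.79], [-1.13, 4.28], [0.06, 2.93], [-2.69, 2.69]. Speed limits (rad/s): [2.22, 2.22, 2.79, 3.14, 3.14, 3.14].

INTERFACE

Orientations are given as a unit quaternion [w, x, y, z].
In Python, from bench import bot gives the robot as it stands.
- The arm moves only by the tool arm_command, never from a script. Its argument "motion" is a list that holds one entry, the list of rows, each a list of 7 numbers: the opening, from 0 (shut) to 1 (fully open), then the shift along the tool's x, y, z in cm, then the turn, a rotation vector about the tool's x, y, z in degrees. A call has 1 to 20 rows; each row is the pose to reach, as a shift and turn from the pose commanded when the call began, along the tool's axes at that moment; what a row does not reach only later rows make up. A row lasts 1/8 s, in which the tool goes at most 62.5 mm and 10.7 degrees, less where a joint would pass 70% of its speed; a pose out of reach is approached as far as the arm can. A call with a gripper value outside its range is refused whole. The fingers move at their own pace and stop on an object; "newtons" is the grip in N (left out, the last holds). Time passes only in rows, so rows that repeat a pose let the fingers close. It gives the time, the measured TCP pose, the force and the opening at its end, in the units of the state.
- bot.sense(): the state, without advancing time (a new reading comes with each control period).
- bot.snapshot(name): name is "scene" or "top" or "wrist"; returns a dict with "img" (480x640x3 uint8, blue, green, red), "fovy" (degrees; the focal length in pixels is half the picture's height over the tangent of half this angle, whatever the lens; pixels are square), "cx", "cy" (the principal point, pixels), "pose" (4x4, takes a point from camera to world coordinates). Camera axes: x right, y down, z forward; pixel columns grow to the right and rows downward; lengths in m; the calibration is good to about 2 mm. The wrist camera is an equidistant fisheye: a pixel r from the principal point sees the ray r / f radians off the axis. A picture is of the moment at which its call begins. There is no depth.
- bot.close_job(): hands the job in, once; it reports no verdict.
The state is a dict: "time_s": time; "joints": joint angles; "joint_vel": joint speeds; "effort": joint torques, N m; "position": TCP position; "ee_rot": TCP orientation; "wrist_force": force on the tool from outside, world axes, zero at the start; "wrist_torque": the same for the moment, N m; "finger_gap": opening from 0.0 (shut) to 1.0 (fully open).
Only numpy, scipy, OpenCV 4.12 (cv2) and the standard library are available. Lean on these libraries where they do the work, as an engineer would, in place of code of your own. Each camera call takes 0.05 s, during which the arm holds its last target.

## Working session

There is one attempt and no reset: what is moved stays moved. The work goes in short steps, Python scripts to look and compute and a tool call to move; the robot and the scene stay as the last step left them, time stands still between calls to the robot, and variables do not carry over. Pictures are saved under pics/ and viewed, and the job is handed in when it is done.

Besides the shell and the picture viewer there is one more tool, called after ">>>" as name([rows], argument=value, ...), one row to a line, values as JSON. arm_command: Moves the arm, as the interface text tells. Its arguments: {"type":"object","properties":{"motion":{"type":"array"},"newtons":{"type":"number"}},"required":["motion"]}

```bash
mkdir -p pics; ls; python3 - <<'E'
from bench import bot
import cv2,numpy as np
s=bot.sense()
for k,v in s.items(): print(k,np.round(v,4).tolist())
for n in("scene","top","wrist"):
    d=bot.snapshot(n); cv2.imwrite(f"pics/{n}0.png",d["img"]); print(n,d["fovy"],d["cx"],d["cy"],np.round(d["pose"],4).tolist())
    np.savez(f"{n}0.npz",**d)
E
```

```text
pics
time_s 0.0
joints [1.1864, 0.4916, 1.5595, -0.0, 1.0917, -0.1056]
joint_vel [0.0004, 0.0017, 0.0002, 0.0004, -0.0011, -0.0003]
effort [-0.0013, -61.8464, -26.1583, -0.0002, 0.0042, -0.0]
position [0.1719, 0.6007, 0.2447]
ee_rot [-0.6998, 0.7007, -0.0984, 0.0982]
wrist_force [0.2736, 0.1241, -0.1723]
wrist_torque [-0.0089, -0.0073, 0.0223]
finger_gap 0.9971
scene 57.95408079352234 322.1268909751765 242.07278660150553 [[-0.0048, 0.6193, -0.7852, 1.4863], [0.9998, 0.0163, 0.0068, 0.0903], [0.017, -0.785, -0.6192, 0.8666], [0.0, 0.0, 0.0, 1.0]]
top 50.223278001868884 324.43568118200534 238.62002647640304 [[0.0255, -0.9859, 0.1654, 0.3663], [-0.9994, -0.0293, -0.0205, 0.0989], [0.025, -0.1647, -0.986, 1.2595], [0.0, 0.0, 0.0, 1.0]]
wrist 65.70646984690485 322.5988693458702 245.80462624588048 [[0.2741, 0.9098, 0.3116, 0.0922], [0.9617, -0.2588, -0.0904, 0.6238], [-0.0016, 0.3245, -0.9459, 0.3731], [0.0, 0.0, 0.0, 1.0]]
```

View pics/scene0.png

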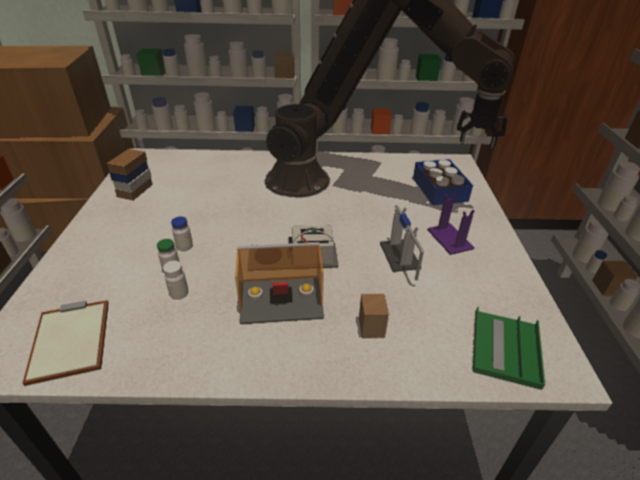

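View pics/top0.png

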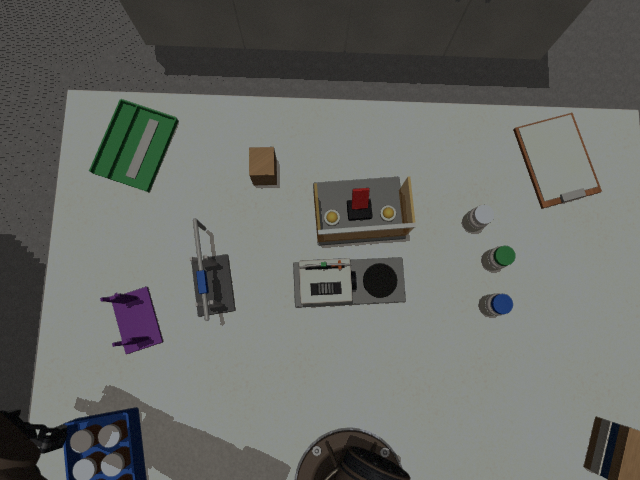

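View pics/wrist0.png

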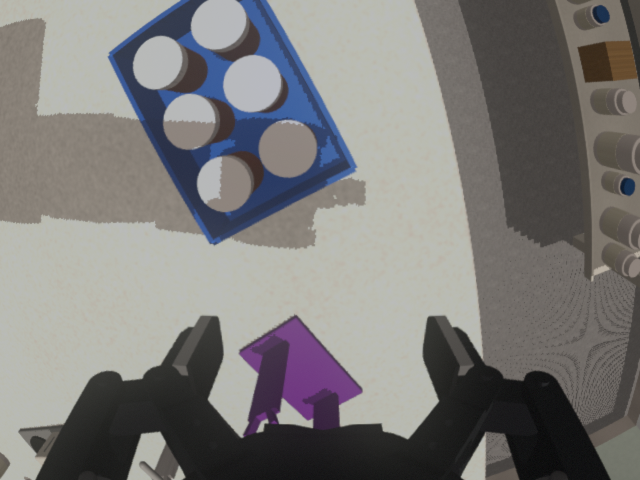

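In the top view, the reader is near (350,282), the lamp near (362,210), and the stand with the rod near (208,283). The purple look-alike stand is at (138,320). The bottle caps are blue (502,304), green (505,256) and white (482,217), and the carton is at (263,166).

Things that could be mistaken for the target:
- **Bottle:** blue cap (502,304), green cap (505,256), white cap (482,217) and the jars in the blue crate (95,450). I choose (502,304).
- **Stand:** grey (213,285) or purple (138,320). I choose grey.

Next I'll check close crops.

```bash
cat > h.py <<'E'
import numpy as np,cv2
def load(n): 
    d=np.load(n+".npz"); return {k:d[k] for k in d.files}
def ray(d,u,v,fish=False):
    f=240/np.tan(np.radians(float(d["fovy"]))/2)
    x,y=(u-float(d["cx"])),(v-float(d["cy"]))
    if fish:
        r=np.hypot(x,y);t=r/f
        c=np.array([np.sin(t)*x/max(r,1e-9),np.sin(t)*y/max(r,1e-9),np.cos(t)])
    else: c=np.array([x/f,y/f,1.])
    P=d["pose"]; return P[:3,3],P[:3,:3]@(c/np.linalg.norm(c))
def onz(d,u,v,z,fish=False):
    o,r=ray(d,u,v,fish); return o+r*(z-o[2])/r[2]
def tri(rs):
    A=np.zeros((3,3));b=np.zeros(3)
    for o,r in rs:
        M=np.eye(3)-np.outer(r,r);A+=M;b+=M@o
    return np.linalg.solve(A,b)
def proj(d,p,fish=False):
    f=240/np.tan(np.radians(float(d["fovy"]))/2)
    P=d["pose"];c=P[:3,:3].T@(np.array(p)-P[:3,3])
    if fish:
        t=np.arctan2(np.hypot(c[0],c[1]),c[2]);h=np.hypot(c[0],c[1]);k=f*t/h
        return float(d["cx"])+k*c[0],float(d["cy"])+k*c[1]
    return float(d["cx"])+f*c[0]/c[2],float(d["cy"])+f*c[1]/c[2]
def crop(d,x0,y0,x1,y1,s,name):
    c=d["img"][y0:y1,x0:x1]
    cv2.imwrite("pics/"+name,cv2.resize(c,None,fx=s,fy=s,interpolation=cv2.INTER_CUBIC))
E
python3 - <<'E'
from h import *
t=load("top0");s=load("scene0")
crop(t,285,170,445,310,5,"c1.png")
crop(t,450,190,540,330,4,"c2.png")
crop(t,180,205,250,330,4,"c3.png")
crop(s,225,200,345,330,5,"c4.png")
crop(s,370,195,440,285,5,"c5.png")
E
```

```text
(no output)
```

View pics/c1.png

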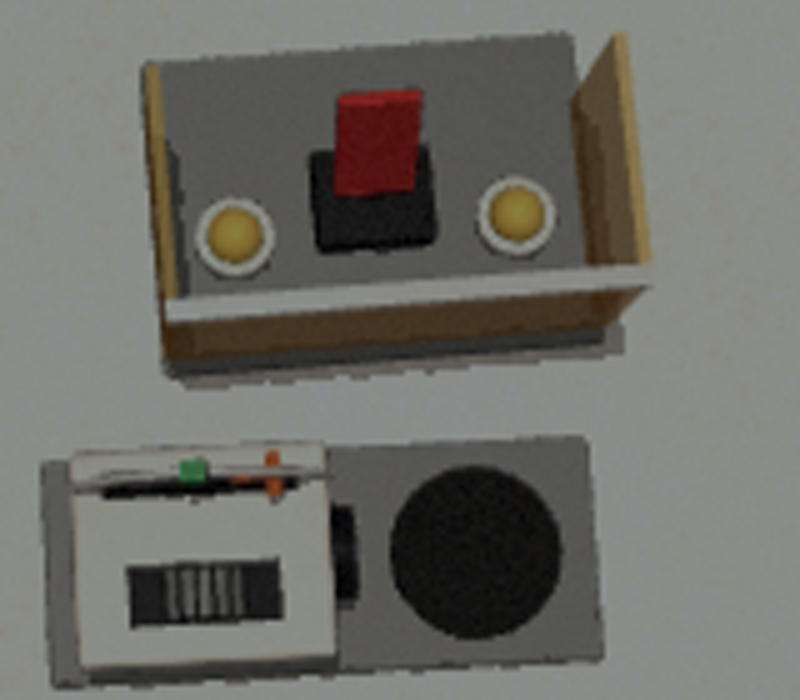

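View pics/c2.png

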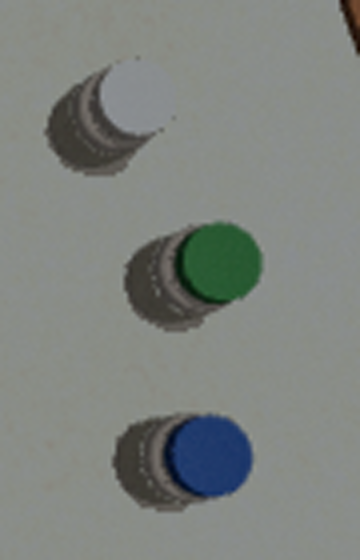

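View pics/c3.png

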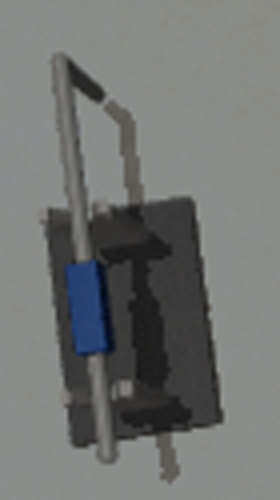

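View pics/c4.png

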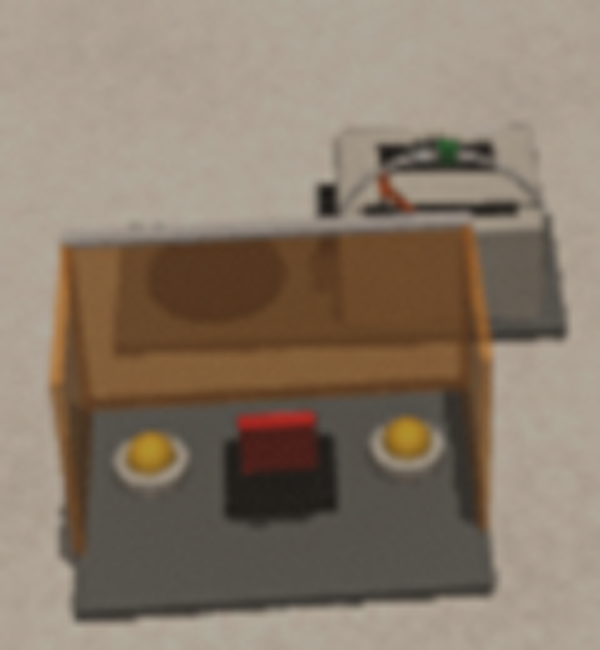

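View pics/c5.png

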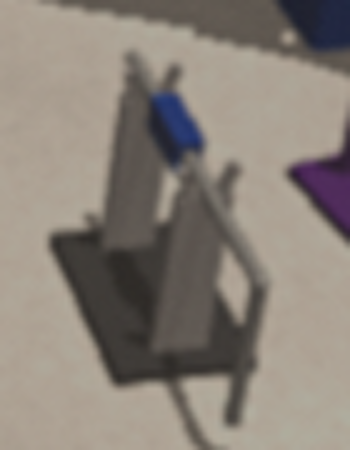

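```bash
python3 - <<'E'
from h import *
t=load("top0");s=load("scene0")
T=lambda x,y,z:onz(t,285+x/5-.4,170+y/5-.4,z)
np.set_printoptions(precision=4,suppress=True)
hsv=cv2.cvtColor(t["img"],cv2.COLOR_BGR2HSV)
# platform ellipse
g=t["img"].max(2)
def comp(m,x0,y0,x1,y1):
    mm=np.zeros_like(m);mm[y0:y1,x0:x1]=m[y0:y1,x0:x1]
    n,l,st,c=cv2.connectedComponentsWithStats(mm);i=1+np.argmax(st[1:,4]);return st[i],c[i],(l==i).astype(np.uint8)
st,c,_=comp((g<50).astype(np.uint8),360,255,402,303);print("plat",st,c,onz(t,*c,.018))
# reader corners
hd=[T(70,452,.085),T(323,446,.085),T(333,652,.085),T(80,664,.085)]
print("headtop",np.array(hd),"mean",np.mean(hd,0))
print("base",[T(590,437,.012),T(605,658,.012),T(52,688,.012),T(40,462,.012)])
print("wheel",T(206,592,.093))
L=[T(140,62,.012),T(572,35,.012)];print("lampback",L)
print("shield top",T(165,312,.137),T(652,277,.137))
print("lamps",T(235,235,.038),T(517,212,.038))
print("house",T(373,200,.026))
hs=hsv
for nm,lo,hi,box,z in [("blue",(105,100,30),(130,255,255),(480,280,525,325),.1),("green",(45,80,30),(85,255,255),(480,235,525,280),.1)]:
    st,c,_=comp(cv2.inRange(hsv,lo,hi),*box);print(nm,st,c,onz(t,*c,z))
st,c,m=comp(cv2.inRange(hsv,(105,100,30),(130,255,255)),185,255,220,305)
print("grip",st,c,onz(t,*c,.142))
r=cv2.minAreaRect(cv2.findContours(m,0,1)[0][0]);print(r)
S=lambda x,y,z:onz(t,180+x/4-.4,205+y/4-.4,z)
print("bar ends",S(60,58,.13),S(107,455,.13))
print("stand base",S(45,215,.01),S(193,198,.01),S(222,420,.01),S(75,448,.01))
# carton
E
```

```text
plat [363 263  34  35 927] [379.5868 280.1489] [ 0.4761 -0.0637  0.018 ]
headtop [[0.5115 0.1328 0.085 ]
 [0.5176 0.016  0.085 ]
 [0.423  0.0097 0.085 ]
 [0.4145 0.125  0.085 ]] mean [0.4667 0.0709 0.085 ]
base [array([ 0.5353, -0.1209,  0.012 ]), array([ 0.4272, -0.1283,  0.012 ]), array([0.4057, 0.1397, 0.012 ]), array([0.5152, 0.1494, 0.012 ])]
wheel [0.4482 0.0686 0.093 ]
lampback [array([0.719 , 0.1064, 0.012 ]), array([ 0.7402, -0.1117,  0.012 ])]
shield top [0.569  0.0912 0.137 ] [ 0.5916 -0.1268  0.137 ]
lamps [0.6261 0.0574 0.038 ] [ 0.6418 -0.0804  0.038 ]
house [ 0.6484 -0.0108  0.026 ]
blue [491 294  22  20 349] [501.6705 303.6304] [ 0.4232 -0.331   0.1   ]
green [494 246  21  20 329] [504.2888 255.4103] [ 0.5339 -0.3406  0.1   ]
grip [196 270  13  24 226] [201.7655 281.6239] [0.4512 0.3394 0.142 ]
((201.87693786621094, 281.5154113769531), (22.822391510009766, 10.046813011169434), 82.87498474121094)
bar ends [0.5913 0.3669 0.13  ] [0.3729 0.3269 0.13  ]
stand base [0.5173 0.398  0.01  ] [0.5304 0.3086 0.01  ] [0.3962 0.2836 0.01  ] [0.3773 0.3705 0.01  ]
```

```bash
cat >> h.py <<'E'
YR=0.075
RX=np.array([np.cos(YR),np.sin(YR),0]);RY=np.array([-np.sin(YR),np.cos(YR),0])
W=np.array([0.4482,0.0686,0.093])   # crown
def onplane(d,u,v,fish=False,off=.051):
    o,r=ray(d,u,v,fish);p0=W+off*RX;k=np.dot(p0-o,RX)/np.dot(r,RX);p=o+k*r
    y=np.dot(p-W,RY);z=p[2];return y,z,np.hypot(y,z-.063),0.8+np.arctan2(y,z-.063)
def blobs(d,box,lo,hi):
    x0,y0,x1,y1=box
    h=cv2.cvtColor(d["img"][y0:y1,x0:x1],cv2.COLOR_BGR2HSV)
    m=cv2.inRange(h,lo,hi);n,l,st,c=cv2.connectedComponentsWithStats(m)
    return [(st[i],c[i]+[x0,y0]) for i in range(1,n) if st[i][4]>2]
E
python3 - <<'E'
from h import *
np.set_printoptions(precision=4,suppress=True)
t=load("top0");s=load("scene0")
for d,b in((s,(285,222,340,245)),(t,(295,255,360,275))):
    for nm,lo,hi in(("g",(45,90,30),(85,255,255)),("o",(0,120,60),(22,255,255))):
        for st,c in blobs(d,b,lo,hi):
            print(nm,st,c,onz(d,*c,.129) if nm=="g" else "",np.array(onplane(d,*c)))
print("tip",np.array(onplane(s,225+383/5-.4,200+178/5-.4)))
# triangulated green
E
```

```text
g [28  6  3  4 10] [314.  229.5] [0.4938 0.0748 0.129 ] [0.0025 0.1328 0.0698 0.836 ]
o [16 13  7  7 17] [303.1176 238.5882]  [-0.0287  0.1013  0.0479  0.1575]
g [26  7  6  5 24] [323.1667 264.2083] [0.4982 0.0767 0.129 ] [0.0042 0.1245 0.0617 0.8687]
o [43  5  3  3  7] [339.     261.2857]  [-0.029   0.1657  0.1067  0.5251]
o [37 10  3  2  4] [332.75 265.25]  [-0.0184  0.0948  0.0367  0.2757]
o [43 10  4  4 15] [339.4 266.6]  [-0.0355  0.0598  0.0357 -0.8615]
tip [-0.034   0.1138  0.0611  0.2095]
```

```bash
cat >> h.py <<'E'
from scipy.spatial.transform import Rotation as R
import json
def rot(q): return R.from_quat([q[1],q[2],q[3],q[0]])
def down(yaw): # jaw axis z along world dir yaw+90deg, x axis along yaw
    c,s=np.cos(yaw),np.sin(yaw)
    return R.from_matrix(np.array([[c,0,-s],[s,0,c],[0,-1,0]]))
def rel(p0,R0,p,Rt):
    d=R0.inv().apply(np.array(p)-p0)*100; r=np.degrees((R0.inv()*Rt).as_rotvec())
    return np.round(d,2).tolist()+np.round(r,1).tolist()
def cur():
    from bench import bot
    s=bot.sense();return np.array(s["position"]),rot(s["ee_rot"]),s
E
python3 - <<'E'
from h import *
p,r,s=cur();print(np.round(r.as_matrix(),3))
for q,y in [([.36,.40,.245],.075),([.43,.2,.2],.075),([.448,.062,.16],.075)]: print(rel(p,r,q,down(y)))
E
```

```text
[[ 0.961 -0.     0.275]
 [-0.275 -0.001  0.961]
 [-0.    -1.    -0.001]]
[23.6, -0.01, -14.12, 0.0, -20.3, -0.0]
[35.84, 4.51, -31.42, 0.0, -20.3, -0.0]
[41.37, 8.52, -44.19, 0.0, -20.3, -0.0]
```

>>> arm_command([
  [[0,23.6,0,-14.1,0,-20.3,0],[0,23.6,0,-14.1,0,-20.3,0],[0,23.6,0,-14.1,0,-20.3,0],[0,23.6,0,-14.1,0,-20.3,0],[0,23.6,0,-14.1,0,-20.3,0],[0,35.8,4.5,-31.4,0,-20.3,0],[0,35.8,4.5,-31.4,0,-20.3,0],[0,35.8,4.5,-31.4,0,-20.3,0],[0,35.8,4.5,-31.4,0,-20.3,0],[0,41.4,8.5,-44.4,0,-20.3,0],[0,41.4,8.5,-44.4,0,-20.3,0],[0,41.4,8.5,-44.4,0,-20.3,0],[0,41.4,8.5,-44.4,0,-20.3,0]],
], newtons=40)

```text
time_s: 1.78
position: [0.4478, 0.0589, 0.1599]
ee_rot: [0.707, -0.707, -0.025, 0.026]
wrist_force: [0.6, -0.2, 0.1]
finger_gap: 0.001
```

```bash
python3 - <<'E'
from h import *
from bench import bot
p,r,s=cur();print(s["time_s"],p,s["wrist_force"],s["finger_gap"],np.round(r.as_matrix(),3).tolist())
d=bot.snapshot("wrist");np.savez("w1.npz",**d);cv2.imwrite("pics/w1.png",d["img"])
print(proj(d,W,True),proj(d,p+[0,0,-.014],True))
print(rel(p,r,W-.010*RY+[0,0,.016],down(.075)),rel(p,r,W-.010*RY+[0,0,.013],down(.075)))
E
```

```text
1.775 [0.44782591 0.05888503 0.15987416] [ 0.57805831 -0.20686329  0.0691173 ] 0.001498615686421405 [[0.997, -0.001, -0.073], [0.073, 0.0, 0.997], [-0.001, -1.0, 0.0]]
(np.float64(339.55721603573176), np.float64(274.3912661421764)) (np.float64(322.569018478221), np.float64(319.3942898350591))
[0.12, 5.09, -0.03, -0.0, -0.1, -0.1] [0.12, 5.39, -0.03, -0.0, -0.1, -0.1]
```

View pics/w1.png

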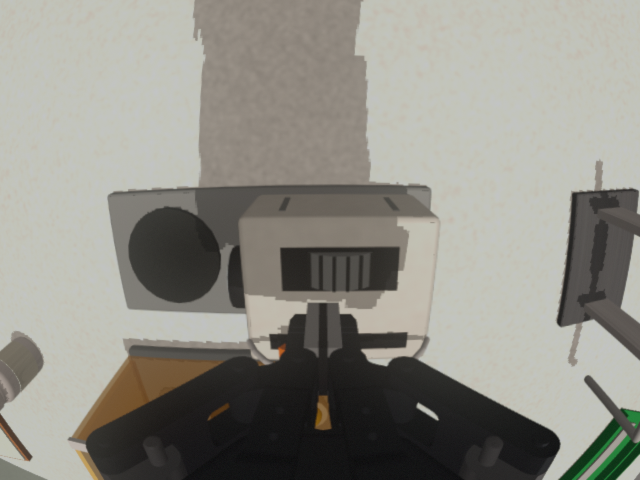

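>>> arm_command([
  [[0,0,3,0,0,0,0],[0,0,4.9,0,0,0,0],[0,0,5.2,0,0,0,0],[0,0,5.3,0,0,0,0],[0,0,5.3,0,0,0,0]],
])

```text
time_s: 2.45
position: [0.4481, 0.0604, 0.108]
ee_rot: [0.707, -0.707, -0.027, 0.026]
wrist_force: [0.3, -0.0, 0.3]
finger_gap: -0.0
```

>>> arm_command([
  [[0,0,0.1,0,0,0,0],[0,0,0.2,0,0,0,0],[0,0,0.2,0,0,0,0]],
])

```text
time_s: 2.82
position: [0.4482, 0.06, 0.1064]
ee_rot: [-0.707, 0.707, 0.027, -0.026]
wrist_force: [-2.5, -1.7, 17.6]
finger_gap: -0.0
```

>>> arm_command([
  [[0,0,-0.05,0,0,0,0],[0,0,-0.05,0,0,0,0]],
])

```text
time_s: 3.08
position: [0.4482, 0.06, 0.1066]
ee_rot: [-0.707, 0.707, 0.027, -0.026]
wrist_force: [-1.8, -1.9, 9.7]
finger_gap: -0.001
```

>>> arm_command([
  [[0,0,0,0.3,0,0,0],[0,0,0,0.7,0,0,0],[0,0,0,1.1,0,0,0],[0,0,0,1.5,0,0,0],[0,0,0,1.8,0,0,0],[0,0,0,2.0,0,0,0],[0,0,0,2.0,0,0,0]],
])

```text
time_s: 3.95
position: [0.4466, 0.0801, 0.1063]
ee_rot: [0.707, -0.707, -0.027, 0.026]
wrist_force: [-0.3, 1.1, 6.4]
finger_gap: 0.001
```

```bash
python3 - <<'E'
from h import *
from bench import bot
p,r,s=cur();print(s["time_s"],p,s["wrist_force"])
for n in("scene","top"):
    d=bot.snapshot(n);np.savez(n+"1.npz",**d)
    crop(d,*((285,215,345,255) if n=="scene" else (290,240,370,300)),10 if n=="scene" else 8,n+"1.png")
    for nm,lo,hi in(("g",(45,90,30),(85,255,255)),("o",(0,120,60),(22,255,255))):
        for st,c in blobs(d,(285,222,340,245) if n=="scene" else (295,255,360,275),lo,hi):
            print(n,nm,st,c,np.array(onplane(d,*c)))
E
```

```text
3.95 [0.44658727 0.08014708 0.10631721] [-0.26243803  1.10283681  6.36344725]
scene g [27  5  4  6 15] [313.86666667 229.4       ] [0.00213117 0.13315051 0.07018288 0.83037065]
scene o [27 11  3  9 17] [312.88235294 236.35294118] [-5.69991784e-04  1.08384811e-01  4.53883899e-02  7.87441573e-01]
```

View pics/scene1.png

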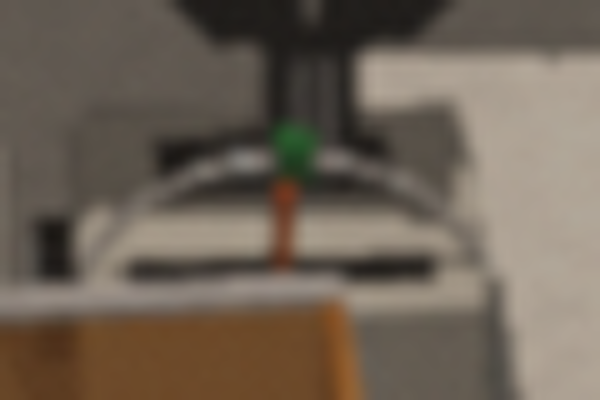

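View pics/top1.png

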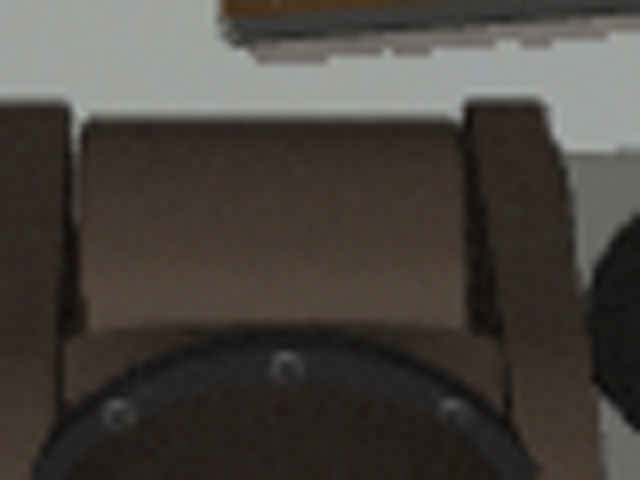

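>>> arm_command([
  [[0,0,0,0.1,0,0,0],[0,0,0,0.1,0,0,0],[0,0,-1,0.1,0,0,0],[0,0,-6,0.1,0,0,0],[0,0,-6,0.1,0,0,0]],
])

```text
time_s: 4.68
position: [0.4473, 0.0811, 0.1687]
ee_rot: [0.707, -0.707, -0.029, 0.025]
wrist_force: [0.6, 0.4, -0.2]
finger_gap: 0.004
```

```bash
python3 - <<'E'
from h import *
from bench import bot
p,r,s=cur();print(s["time_s"],p,s["wrist_force"],np.round(s["joints"],3))
d=bot.snapshot("scene");np.savez("scene2.npz",**d)
crop(d,285,215,345,255,12,"scene2.png")
for nm,lo,hi in(("g",(45,90,30),(85,255,255)),("o",(0,120,60),(22,255,255))):
    for st,c in blobs(d,(285,222,340,245),lo,hi): print(nm,st,c,np.array(onplane(d,*c)))
for st,c in blobs(d,(160,205,200,250),(105,100,30),(130,255,255)): 
    print("cap",st,c,onz(d,*c,.095))
    t=load("top0");q=tri([ray(d,*c),ray(t,501.67,303.63)]);print(q)
b=np.array([.4232,-.331,.055])
for y in(np.pi/2,-np.pi/2):
    print(rel(p,r,b+[0,0,.2-.055],down(y+.0)))
E
```

```text
4.675 [0.44732859 0.08107121 0.16870397] [ 0.57986015  0.37060966 -0.24316113] [ 0.034  0.361  2.053  0.     0.722 -1.613]
g [27  6  5  5 15] [314.06666667 229.53333333] [0.00270199 0.13265942 0.0697118  0.83876917]
o [28 11  2  9 12] [313.25 236.25] [4.85639122e-04 1.08718540e-01 4.57211193e-02 8.10621968e-01]
cap [ 12  12  14  11 121] [178.52066116 221.84297521] [ 0.42055675 -0.33646563  0.095     ]
[ 0.42360792 -0.33377847  0.09681205]
[-5.5, -3.15, -40.91, 0.2, -85.7, 0.2]
[-5.5, -3.15, -40.91, -0.3, 94.3, 0.2]
```

View pics/scene2.png

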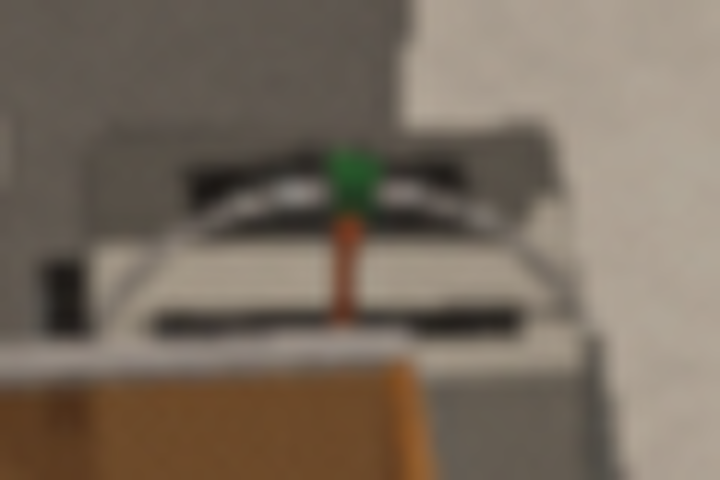

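>>> arm_command([
  [[0,-1,-3.1,-5,0,10,0],[0.5,-2,-3.1,-11,0,20,0],[1,-3,-3.1,-17,0,30,0],[1,-4,-3.1,-23,0,40,0],[1,-5,-3.1,-29,0,50,0],[1,-5.5,-3.1,-35,0,60,0],[1,-5.5,-3.1,-40.9,0,70,0],[1,-5.5,-3.1,-40.9,0,80,0],[1,-5.5,-3.1,-40.9,0,90,0],[1,-5.5,-3.1,-41,0,94.3,0],[1,-5.5,-3.1,-41,0,94.3,0]],
], newtons=40)

```text
time_s: 6.1
position: [0.422, -0.3317, 0.1958]
ee_rot: [0.5, -0.5, 0.5, -0.499]
wrist_force: [-0.6, -0.5, 0.2]
finger_gap: 0.996
```

```bash
python3 - <<'E'
from h import *
from bench import bot
p,r,s=cur();print(s["time_s"],p,s["finger_gap"],np.round(s["joints"],3),np.round(r.as_matrix(),3).tolist())
d=bot.snapshot("wrist");np.savez("w2.npz",**d);cv2.imwrite("pics/w2.png",d["img"])
t=load("top0")
for st,c in blobs(d,(0,0,640,480),(105,100,30),(130,255,255)):
    if st[4]>300: print(st,c,onz(d,*c,.1,True))
print(rel(p,r,[.4235,-.333,.05],down(-np.pi/2)))
E
```

```text
6.1 [ 0.42200159 -0.33174971  0.19583441] 0.9960210295534306 [-0.789  0.426  1.831  0.     0.886 -0.79 ] [[0.001, -0.001, 1.0], [-1.0, 0.001, 0.001], [-0.001, -1.0, -0.001]]
[ 291  220   69   69 3687] [324.33170599 255.0526173 ] [ 0.423672   -0.33134029  0.1       ]
[0.14, 14.58, 0.17, 0.1, 0.1, -0.1]
```

View pics/w2.png

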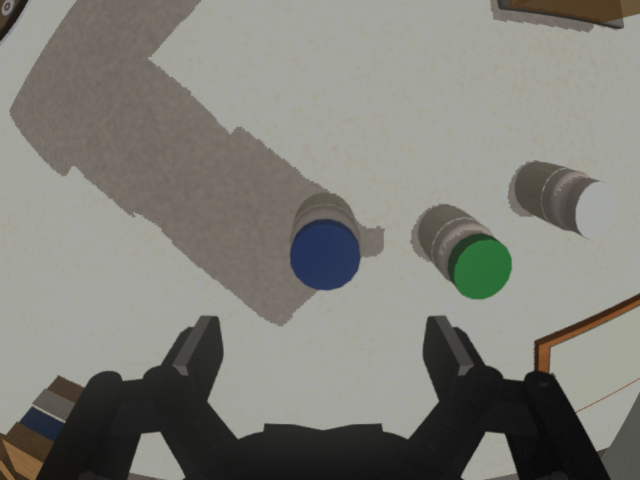

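>>> arm_command([
  [[1,0,6,0.17,0,0,0],[1,0,11,0.17,0,0,0],[1,0,14.4,0.17,0,0,0],[1,0,14.4,0.17,0,0,0],[0,0,14.4,0.17,0,0,0],[0,0,14.4,0.17,0,0,0],[0,0,14.4,0.17,0,0,0],[0,0,14.4,0.17,0,0,0],[0,0,14.4,0.17,0,0,0],[0,0,14.4,0.17,0,0,0]],
], newtons=40)

```text
time_s: 7.4
position: [0.4245, -0.3324, 0.0545]
ee_rot: [-0.5, 0.5, -0.499, 0.501]
wrist_force: [-1.6, -0.2, 6.4]
finger_gap: 0.592
```

```bash
python3 - <<'E'
from h import *
p,r,s=cur();print(s["time_s"],p,s["finger_gap"],s["wrist_force"])
P=np.array([.4761,-.0637,0])
# base line cross-check of platform: reader centre from head
for dz in(.16,):
  print(rel(p,r,[p[0],p[1],p[2]+.06],down(-np.pi/2)),rel(p,r,[P[0],P[1],p[2]+.06],down(-np.pi/2+.075)),rel(p,r,[P[0],P[1],p[2]+.0225],down(-np.pi/2+.075)))
t=load("top0")
print("platform from wheel/head", W[:2]-.135*RY[:2])
E
```

```text
7.4 [ 0.42445144 -0.33240701  0.05452617] 0.5923671023338144 [-1.60771119 -0.1554939   6.44211963]
[0.01, -6.0, 0.01, -0.1, 0.0, 0.1] [-26.86, -6.04, 5.19, -0.1, -4.3, 0.1] [-26.86, -2.29, 5.19, -0.1, -4.3, 0.1]
platform from wheel/head [ 0.45831551 -0.06602049]
```

>>> arm_command([
  [[0,0,-2,0,0,0,0],[0,0,-6,0,0,0,0],[0,-5,-6,1,0,-1,0],[0,-11,-6,2.1,0,-2,0],[0,-17,-6,3.3,0,-3,0],[0,-22,-6,4.3,0,-4,0],[0,-26,-6,5,0,-4.3,0],[0,-26.8,-6,5.2,0,-4.3,0],[0,-26.8,-6,5.2,0,-4.3,0],[0,-26.8,-3.5,5.2,0,-4.3,0],[0,-26.8,-2.3,5.2,0,-4.3,0],[0,-26.8,-2.1,5.2,0,-4.3,0],[0,-26.8,-2.1,5.2,0,-4.3,0]],
])

```text
time_s: 9.02
position: [0.476, -0.0643, 0.074]
ee_rot: [0.518, -0.518, 0.481, -0.481]
wrist_force: [0.0, 1.0, -1.4]
finger_gap: 0.591
```

```bash
python3 - <<'E'
from h import *
from bench import bot
p,r,s=cur();print(s["time_s"],p,s["finger_gap"],s["wrist_force"],np.round(r.as_matrix(),3).tolist())
d=bot.snapshot("wrist");np.savez("w3.npz",**d);cv2.imwrite("pics/w3.png",d["img"])
for st,c in blobs(d,(0,0,640,480),(105,100,30),(130,255,255)):
    if st[4]>300: print(st,c,onz(d,*c,.12,True))
print(rel(p,r,[.4763,-.0643,p[2]],down(-np.pi/2+.075)))
E
```

```text
9.025 [ 0.47598311 -0.06431825  0.07403188] 0.5913930007345685 [ 0.02541253  1.00104029 -1.35970144] [[0.075, 0.0, 0.997], [-0.997, 0.0, 0.075], [-0.0, -1.0, 0.0]]
[  251   333   145    98 11232] [323.10345442 384.35096154] [ 0.475614   -0.05069645  0.12      ]
[0.0, 0.0, 0.03, -0.0, -0.0, -0.0]
```

View pics/w3.png

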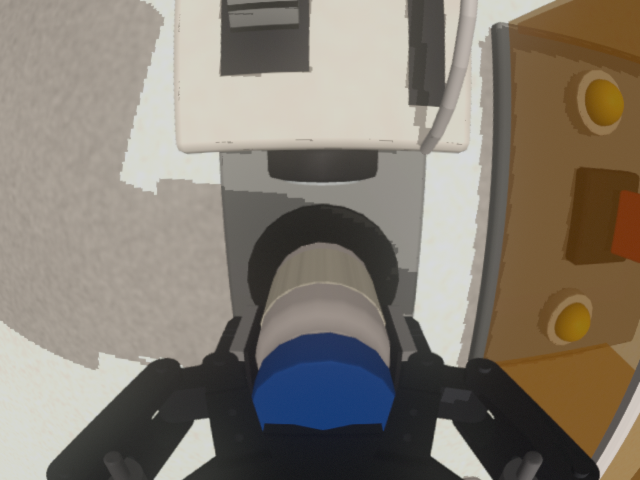

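>>> arm_command([
  [[0,0,0.1,0.03,0,0,0],[0,0,0.2,0.03,0,0,0],[0,0,0.2,0.03,0,0,0]],
])

```text
time_s: 9.45
position: [0.4764, -0.0639, 0.0725]
ee_rot: [0.519, -0.518, 0.48, -0.481]
wrist_force: [-2.2, -0.9, 8.8]
finger_gap: 0.589
```

>>> arm_command([
  [[0,0,-0.05,0,0,0,0],[0.62,0,-0.05,0,0,0,0],[0.66,0,-0.05,0,0,0,0],[0.72,0,-0.05,0,0,0,0],[0.8,0,-0.05,0,0,0,0],[0.8,0,-0.05,0,0,0,0],[0.8,0,-3,0,0,0,0],[0.8,0,-7,0,0,0,0],[0.8,0,-12,0,0,0,0],[0.8,0,-12,0,0,0,0]],
])

```text
time_s: 10.7
position: [0.4773, -0.0642, 0.1948]
ee_rot: [0.52, -0.518, 0.479, -0.483]
wrist_force: [-0.5, 0.6, -0.7]
finger_gap: 0.803
```

```bash
python3 - <<'E'
from h import *
from bench import bot
p,r,s=cur();print(s["time_s"],p,s["finger_gap"],s["wrist_force"],np.round(s["joints"],3))
d=bot.snapshot("wrist");np.savez("w4.npz",**d);cv2.imwrite("pics/w4.png",d["img"])
for st,c in blobs(d,(0,0,640,480),(105,100,30),(130,255,255)):
    if st[4]>300: print(st,c,onz(d,*c,.118,True))
G=np.array([.4512,.3394,.2]); 
for y in(.184,.184-np.pi): print(rel(p,r,G,down(y)))
E
```

```text
10.7 [ 0.4773021  -0.0641624   0.19475851] 0.8028152462133201 [-0.54262649  0.64701237 -0.65240346] [-0.271  0.354  1.964  0.     0.817 -0.347]
[ 282  225   76   75 4433] [319.20911347 262.67381006] [ 0.4761996  -0.06184043  0.118     ]
[-40.44, -0.6, 0.45, -0.2, -96.2, 0.4]
[-40.44, -0.6, 0.45, -0.4, 83.8, -0.1]
```

View pics/w4.png

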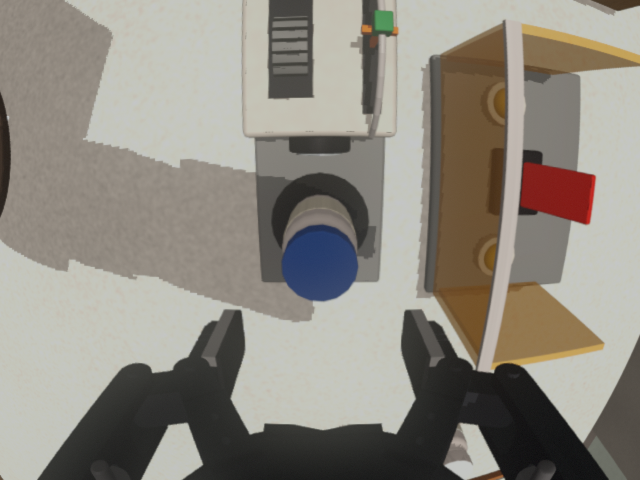

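The blue bottle stands on the platform, with the cap at (319,262) in the wrist view. That puts it about 2.5 mm from the platform centre. Orange shows equally on both sides of the green mark. Next is the rod.

>>> arm_command([
  [[0.8,-5,-2,0.1,0,-10.5,0],[0.8,-11,-2,0.2,0,-21,0],[0.8,-17,-2,0.3,0,-31.5,0],[0.8,-23,-2,0.4,0,-42,0],[0.8,-29,-2,0.4,0,-52.5,0],[0.8,-35,-2,0.4,0,-63,0],[0.8,-40.4,-2,0.4,0,-73.5,0],[0.8,-40.4,-2,0.4,0,-84,0],[0.8,-40.4,-2,0.4,0,-94,0],[0.8,-40.4,-2,0.4,0,-96.2,0],[0.8,-40.4,-2,0.4,0,-96.2,0]],
])

```text
time_s: 12.12
position: [0.4493, 0.3391, 0.2103]
ee_rot: [-0.704, 0.704, 0.064, -0.065]
wrist_force: [-1.2, -0.8, 0.8]
finger_gap: 0.798
```

```bash
python3 - <<'E'
from h import *
from bench import bot
p,r,s=cur();print(s["time_s"],p,s["finger_gap"],s["wrist_force"],np.round(s["joints"],3),np.round(r.as_matrix(),3).tolist())
d=bot.snapshot("wrist");np.savez("w5.npz",**d);cv2.imwrite("pics/w5.png",d["img"])
for st,c in blobs(d,(0,0,640,480),(105,100,30),(130,255,255)):
    if st[4]>300: print(st,c,onz(d,*c,.142,True))
E
```

```text
12.125 [0.44933167 0.33909683 0.21032253] 0.7979720305326714 [-1.17190203 -0.82734728  0.7911033 ] [ 0.529  0.443  1.753  0.     0.948 -1.225] [[0.983, -0.002, -0.182], [0.182, -0.001, 0.983], [-0.002, -1.0, -0.001]]
[596   0  44  12 339] [622.86430678   4.19469027] [0.22901813 0.50219885 0.142     ]
[ 310  224   31   88 2481] [325.17170496 269.2503023 ] [0.44753573 0.34006523 0.142     ]
```

View pics/w5.png

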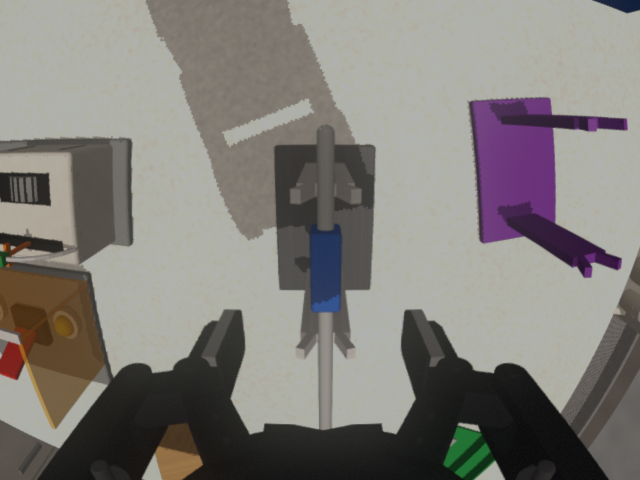

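>>> arm_command([
  [[0.8,0,5,0.08,0,0,0],[0.8,0,8.4,0.08,0,0,0],[0.8,0,8.4,0.08,0,0,0],[0,0,8.4,0.08,0,0,0],[0,0,8.4,0.08,0,0,0],[0,0,8.4,0.08,0,0,0],[0,0,8.4,0.08,0,0,0],[0,0,8.4,0.08,0,0,0],[0,0,8.4,0.08,0,0,0],[0,0,8.4,0.08,0,0,0]],
], newtons=80)

```text
time_s: 13.42
position: [0.45, 0.3403, 0.1291]
ee_rot: [0.705, -0.704, -0.065, 0.064]
wrist_force: [-0.7, -0.7, 6.1]
finger_gap: 0.198
```

```bash
python3 - <<'E'
from h import *
from bench import bot
p,r,s=cur();print(s["time_s"],p,s["finger_gap"],s["wrist_force"],s["wrist_torque"])
d=bot.snapshot("scene");np.savez("scene3.npz",**d);crop(d,355,150,455,285,5,"s3.png")
E
```

```text
13.425 [0.44997949 0.3402946  0.12910345] 0.19820417629027332 [-0.74964773 -0.74464179  6.1033089 ] [-0.11049098  0.13679403 -0.17924255]
```

View pics/s3.png

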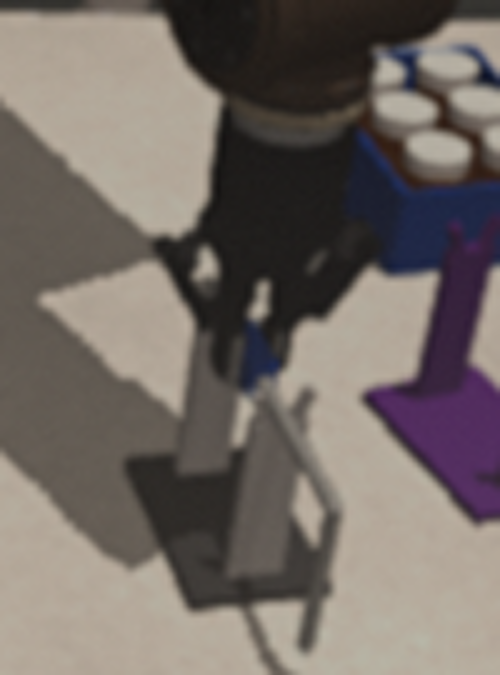

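```bash
cat >>h.py <<'E'
O=np.array([.651,-.0106,0]);YL=.1
LX=np.array([np.cos(YL),np.sin(YL),0])
E
python3 - <<'E'
from h import *
p,r,s=cur()
print(rel(p,r,O-.085*LX+[0,0,.27],down(.1)))
t=load("top0")
for st,c in blobs(t,(340,180,380,225),(0,150,60),(8,255,255)): print("red",st,c)
for u,v in((337,97),(420,91)):
  print(onz(t,285+u/5-.4,170+v/5-.4,.0935))
E
```

```text
[4.93, -14.11, -37.45, -0.1, 4.8, 0.1]
red [ 12   8  17  21 314] [360.04140127 197.99363057]
[0.68198015 0.01288541 0.0935    ]
[ 0.6861533  -0.02618168  0.0935    ]
```

>>> arm_command([
  [[0,0,-2,0,0,0,0],[0,0,-5,0,0,0,0],[0,0,-9,0,0,0,0],[0,0,-14,0,0,0,0],[0,0,-14,0,0,0,0]],
])

```text
time_s: 14.1
position: [0.4503, 0.3406, 0.2716]
ee_rot: [0.705, -0.703, -0.067, 0.063]
wrist_force: [-0.5, -0.8, -3.5]
finger_gap: 0.195
```

>>> arm_command([
  [[0,0.5,0,-5,0,1,0],[0,1.5,0,-11,0,2,0],[0,2.5,0,-17,0,3,0],[0,3.3,0,-23,0,4,0],[0,4.2,0,-29,0,4.8,0],[0,4.9,0,-34.5,0,4.8,0],[0,4.9,0,-37.4,0,4.8,0],[0,4.9,0,-37.4,0,4.8,0],[0,4.9,0,-37.4,0,4.8,0]],
])

```text
time_s: 15.22
position: [0.5655, -0.0183, 0.267]
ee_rot: [0.706, -0.706, -0.035, 0.036]
wrist_force: [-0.3, 1.5, -2.0]
finger_gap: 0.196
```

```bash
python3 - <<'E'
from h import *
from bench import bot
p,r,s=cur();print(s["time_s"],p,s["finger_gap"],s["wrist_force"],np.round(r.as_matrix(),3).tolist())
ends=p+.14*LX+[0,0,.001];
print("rel",np.dot(p-O,LX))
for n in("top","scene","wrist"):
    d=bot.snapshot(n);np.savez(n+"4.npz",**d);cv2.imwrite(f"pics/{n}4.png",d["img"])
    print(n,"bend",proj(d,ends,n=="wrist"),"tip",proj(d,ends-[0,0,.105],n=="wrist"))
crop(load("top4"),285,120,445,310,4,"top4c.png");crop(load("scene4"),220,170,345,330,4,"scene4c.png")
E
```

```text
15.225 [ 0.56554776 -0.01827058  0.26702205] 0.19592027262794007 [-0.31317024  1.46970294 -1.99397541] [[0.995, -0.001, -0.1], [0.1, 0.0, 0.995], [-0.001, -1.0, 0.001]]
rel -0.08579111957407809
top bend (np.float64(367.406406427043), np.float64(155.84210982952482)) tip (np.float64(362.3200418700127), np.float64(171.13932001903345))
scene bend (np.float64(277.64380822566056), np.float64(235.2087733248779)) tip (np.float64(279.6636507696262), np.float64(269.700904864873))
wrist bend (np.float64(321.323017359944), np.float64(513.5051874794574)) tip (np.float64(321.7269746150745), np.float64(406.97907859123694))
```

View pics/top4c.png

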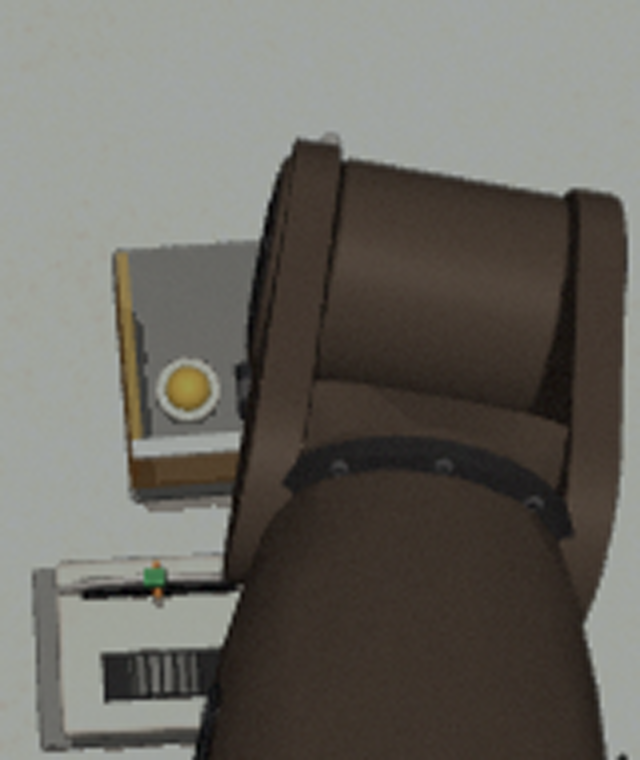

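View pics/scene4c.png

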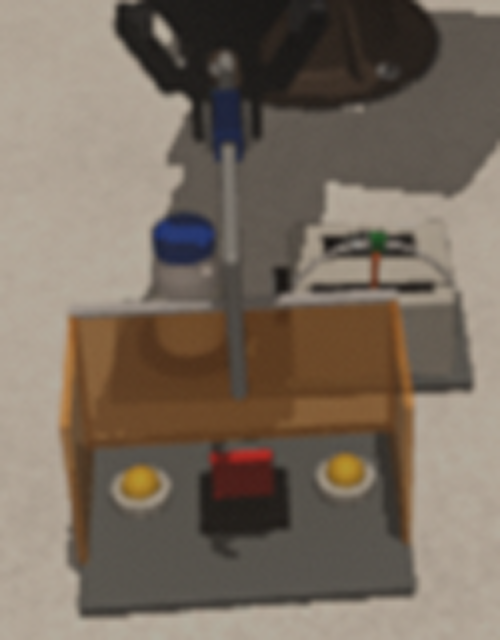

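View pics/wrist4.png

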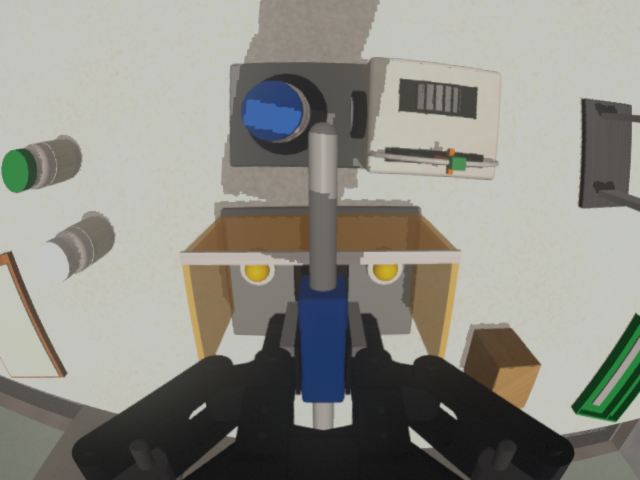

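>>> arm_command([
  [[0,0,3,0,0,0,0],[0,0,6,0,0,0,0],[0,0,8,0,0,0,0],[0,0,9.2,0,0,0,0],[0,0,9.5,0,0,0,0],[0,0,9.5,0,0,0,0]],
])

```text
time_s: 16.12
position: [0.5663, -0.0186, 0.1733]
ee_rot: [-0.706, 0.706, 0.036, -0.035]
wrist_force: [0.1, -0.0, -2.4]
finger_gap: 0.194
```

```bash
python3 - <<'E'
from h import *
from bench import bot
p,r,s=cur();print(s["time_s"],p,s["finger_gap"],s["wrist_force"],s["wrist_torque"])
print("rel",np.dot(p-O,LX))
d=bot.snapshot("scene");np.savez("scene5.npz",**d);crop(d,220,170,345,330,4,"scene5c.png")
E
```

```text
16.125 [ 0.56630901 -0.01855029  0.1732553 ] 0.19365433360978782 [ 0.0572665  -0.00456185 -2.35557448] [-0.05102615  0.11614887 -0.00190656]
rel -0.08506159394147238
```

View pics/scene5c.png

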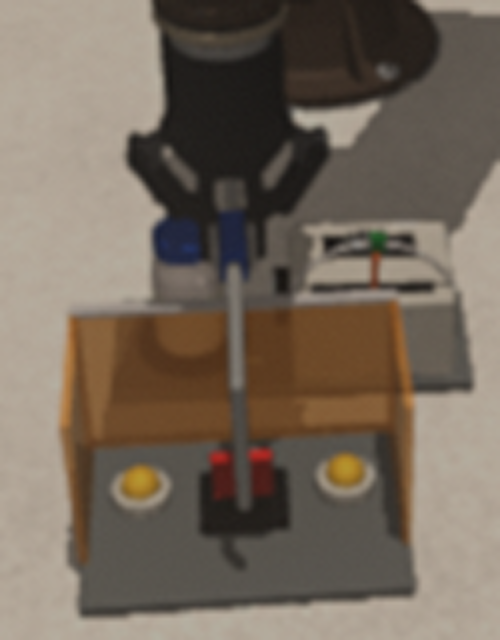

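>>> arm_command([
  [[0,-1,0,0,0,0,0],[0,-1.8,0,0,0,0,0],[0,-2.6,0,0,0,0,0],[0,-3.4,0,0,0,0,0],[0,-4.2,0,0,0,0,0],[0,-5,0,0,0,0,0],[0,-5.7,0,0,0,0,0],[0,-6.2,0,0,0,0,0],[0,-6.2,0,0,0,0,0]],
])

```text
time_s: 17.3
position: [0.504, -0.0249, 0.1728]
ee_rot: [0.706, -0.706, -0.035, 0.035]
wrist_force: [-0.6, 0.9, -1.5]
finger_gap: 0.202
```

>>> arm_command([
  [[0,-0.2,0,0,0,0,0],[0,-0.4,0,0,0,0,0],[0,-0.5,0,0,0,0,0],[0,-0.5,0,0,0,0,0]],
])

```text
time_s: 17.8
position: [0.4993, -0.0254, 0.1728]
ee_rot: [0.706, -0.706, -0.035, 0.035]
wrist_force: [0.7, 0.7, -1.5]
finger_gap: 0.194
```

```bash
python3 - <<'E'
from h import *
from bench import bot
p,r,s=cur();print(s["time_s"],p,s["finger_gap"],s["wrist_force"],s["wrist_torque"],np.dot(p-O,LX))
d=bot.snapshot("scene");np.savez("scene6.npz",**d);crop(d,220,170,345,330,4,"scene6c.png")
E
```

```text
17.8 [ 0.4993072  -0.02539235  0.17278319] 0.19414863501068852 [ 0.65319957  0.69601598 -1.48242879] [-0.01328563 -0.09772576  0.01802533] -0.15241173477168016
```

View pics/scene6c.png

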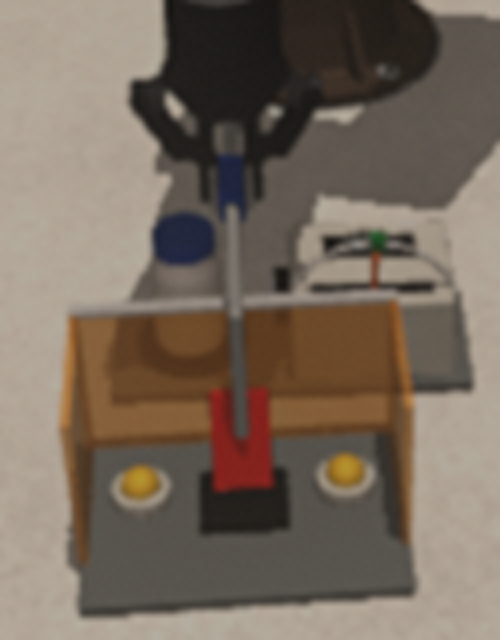

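>>> arm_command([
  [[0,-0.2,0,0,0,0,0],[0,-0.4,0,0,0,0,0],[0,-0.4,0,0,0,0,0]],
])

```text
time_s: 18.23
position: [0.4955, -0.0258, 0.173]
ee_rot: [0.706, -0.706, -0.036, 0.035]
wrist_force: [1.2, 0.8, -0.1]
finger_gap: 0.197
```

>>> arm_command([
  [[0,-0.2,0,0,0,0,0],[0,-0.4,0,0,0,0,0],[0,-0.4,0,0,0,0,0]],
])

```text
time_s: 18.6
position: [0.4922, -0.0263, 0.1732]
ee_rot: [-0.706, 0.706, 0.036, -0.034]
wrist_force: [3.4, 0.4, -0.1]
finger_gap: 0.198
```

```bash
python3 - <<'E'
from h import *
from bench import bot
p,r,s=cur();print(s["time_s"],p,s["finger_gap"],s["wrist_force"],s["wrist_torque"],np.dot(p-O,LX))
d=bot.snapshot("scene");np.savez("scene7.npz",**d);crop(d,220,170,345,330,4,"scene7c.png")
# expected tip pixel at 0.72 and 0.9
for a in(.6,.72,.8,.9):
    q=.4485*0+ (.45-a); print(a,proj(d,O+.075*np.sin(.45-a)*LX+[0,0,.025+.075*np.cos(.45-a)]))
E
```

```text
18.6 [ 0.49218626 -0.02632233  0.17322962] 0.1976743348168519 [ 3.43955307  0.44841517 -0.07563319] [-0.02600236 -1.21473082 -0.08300273] -0.15958994418865274
0.6 (np.float64(279.9198696862578), np.float64(271.219080240594))
0.72 (np.float64(279.8873919751709), np.float64(269.5180531502194))
0.8 (np.float64(279.87652750391544), np.float64(268.5981920199144))
0.9 (np.float64(279.8750003146371), np.float64(267.6960496127489))
```

View pics/scene7c.png

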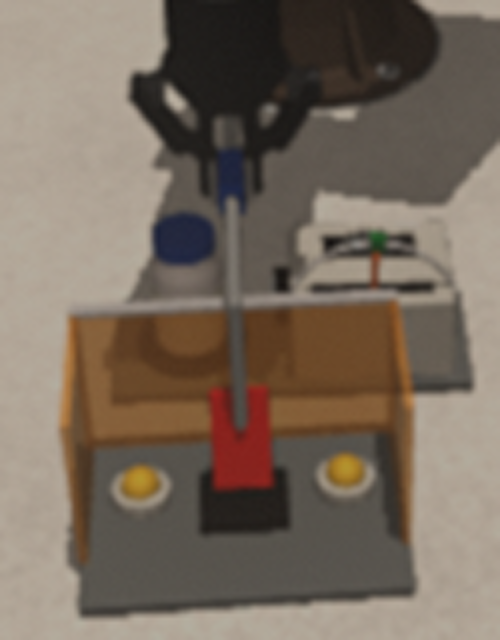

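>>> arm_command([
  [[0,-0.2,0,0,0,0,0],[0,-0.2,0,0,0,0,0]],
])

```text
time_s: 18.9
position: [0.4898, -0.0265, 0.1731]
ee_rot: [-0.706, 0.706, 0.036, -0.035]
wrist_force: [3.3, -0.2, 2.5]
finger_gap: 0.196
```

>>> arm_command([
  [[0,1,0,0,0,0,0],[0,1.5,0,0,0,0,0],[0,1.5,-3,0,0,0,0],[0,1.5,-7,0,0,0,0],[0,1.5,-11,0,0,0,0],[0,1.5,-11,0,0,0,0]],
])

```text
time_s: 19.65
position: [0.5049, -0.0249, 0.2848]
ee_rot: [-0.706, 0.706, 0.037, -0.034]
wrist_force: [0.4, -0.5, -3.2]
finger_gap: 0.197
```

```bash
python3 - <<'E'
from h import *
from bench import bot
p,r,s=cur();print(s["time_s"],p,s["finger_gap"],s["wrist_force"],s["wrist_torque"],np.dot(p-O,LX))
e=p+.14*LX+[0,0,.001]
for n in("scene","wrist"):
    d=bot.snapshot(n);np.savez(n+"8.npz",**d)
    print(n,proj(d,e,n=="wrist"),proj(d,e-[0,0,.105],n=="wrist"),"back end",proj(d,p-.08*LX,n=="wrist"))
cv2.imwrite("pics/wrist8.png",d["img"]);crop(load("scene8"),220,170,345,330,4,"scene8c.png")
E
```

```text
19.65 [ 0.50489727 -0.02490348  0.28480411] 0.19739740786009963 [ 0.36078749 -0.45390729 -3.22523103] [-0.03480821  0.06818431  0.01185944] -0.14680078852386716
scene (np.float64(276.673615632216), np.float64(213.52326682146472)) (np.float64(278.6835289434531), np.float64(248.15248372640662)) back end (np.float64(275.63940633451455), np.float64(168.54075254502007))
wrist (np.float64(322.06883975411625), np.float64(516.8214969622467)) (np.float64(322.347798541251), np.float64(409.34095056636943)) back end (np.float64(322.4044723419208), np.float64(133.7993697099302))
```

View pics/scene8c.png

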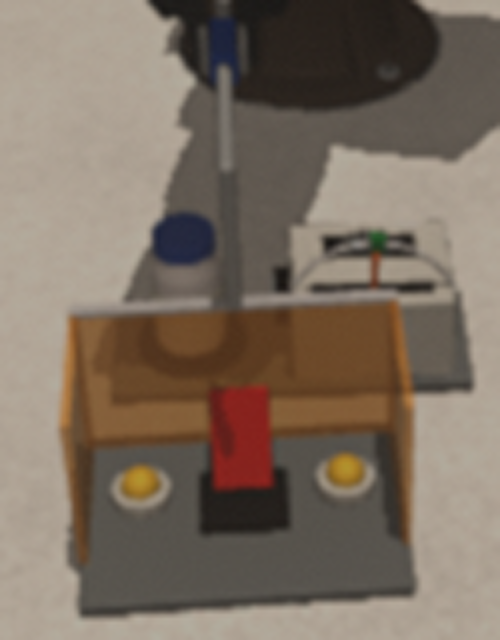

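View pics/wrist8.png

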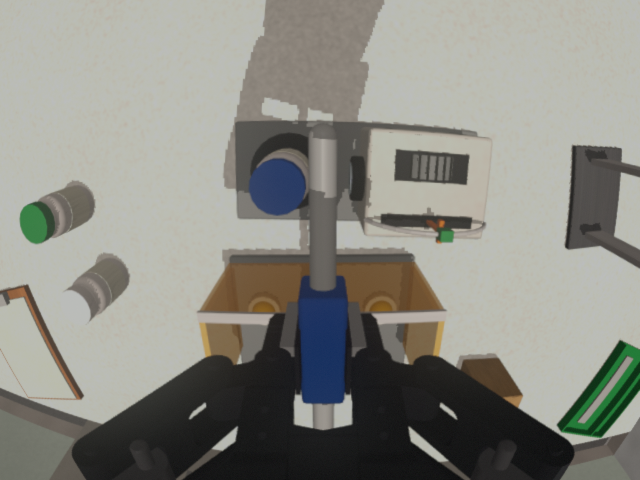

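The paddle top is at scene row about 267, which matches the fully-on position. The rod still sits straight in the grip. Now I'll carry it back to the stand.

```bash
python3 - <<'E'
from h import *
p,r,s=cur()
print(rel(p,r,[.45,.3403,.275],down(.184)))
E
```

```text
[-1.71, 0.72, 36.86, -0.0, -4.8, -0.1]
```

>>> arm_command([
  [[0,-0.3,0,5,0,-0.5,0],[0,-0.6,0,11,0,-1.4,0],[0,-0.9,0.3,17,0,-2.4,0],[0,-1.2,0.5,23,0,-3.2,0],[0,-1.4,0.7,29,0,-4,0],[0,-1.6,0.7,34,0,-4.8,0],[0,-1.7,0.7,36.9,0,-4.8,0],[0,-1.7,0.7,36.9,0,-4.8,0],[0,-1.7,0.7,36.9,0,-4.8,0]],
])

```text
time_s: 20.88
position: [0.4503, 0.34, 0.2745]
ee_rot: [-0.704, 0.705, 0.064, -0.066]
wrist_force: [0.5, 0.1, -3.0]
finger_gap: 0.197
```

```bash
python3 - <<'E'
from h import *
from bench import bot
p,r,s=cur();print(s["time_s"],p,s["wrist_force"],np.round(r.as_matrix(),3).tolist())
print(rel(p,r,[.45,.3403,.1291],down(.184)))
d=bot.snapshot("wrist");cv2.imwrite("pics/wrist9.png",d["img"])
E
```

```text
20.875 [0.45031858 0.33997139 0.27447612] [ 0.47036786  0.10625397 -3.04485805] [[0.983, -0.002, -0.183], [0.183, -0.001, 0.983], [-0.002, -1.0, -0.001]]
[0.01, 14.54, 0.05, 0.1, -0.0, -0.1]
```

View pics/wrist9.png

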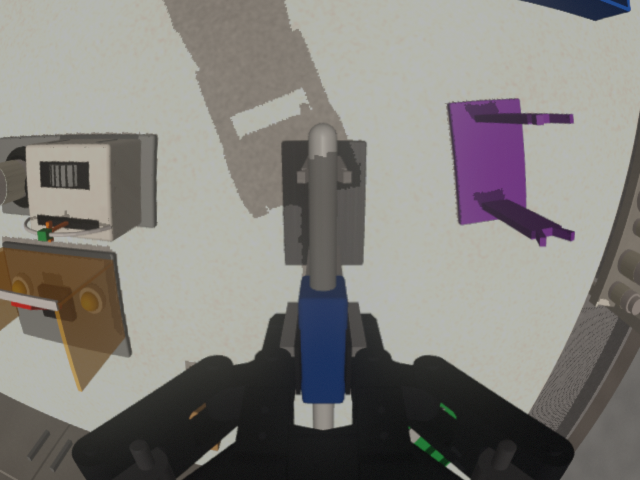

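Rod aligned over the stand, with the notch tips symmetric about the bar at (302,177) and (347,177). Lowering.

>>> arm_command([
  [[0,0,5,0.05,0,0,0],[0,0,10,0.05,0,0,0],[0,0,12.5,0.05,0,0,0],[0,0,13.8,0.05,0,0,0],[0,0,14.4,0.05,0,0,0],[0,0,14.4,0.05,0,0,0]],
])

```text
time_s: 21.68
position: [0.4509, 0.341, 0.1323]
ee_rot: [0.704, -0.704, -0.065, 0.064]
wrist_force: [0.1, -0.1, -1.4]
finger_gap: 0.194
```

>>> arm_command([
  [[0,0,0.2,0,0,0,0],[0,0,0.3,0,0,0,0],[0,0,0.3,0,0,0,0]],
])

```text
time_s: 22.05
position: [0.4509, 0.3413, 0.1297]
ee_rot: [0.704, -0.704, -0.065, 0.064]
wrist_force: [0.2, -2.1, 4.7]
finger_gap: 0.197
```

>>> arm_command([
  [[0.3,0,0,0,0,0,0],[0.4,0,0,0,0,0,0],[0.6,0,0,0,0,0,0],[0.8,0,0,0,0,0,0],[0.8,0,0,0,0,0,0],[0.8,0,-2,0,0,0,0],[0.8,0,-6,0,0,0,0],[0.8,0,-12,0,0,0,0],[0.8,0,-12,0,0,0,0],[0.8,0,-12,0,0,0,0]],
])

```text
time_s: 23.3
position: [0.4503, 0.3409, 0.2485]
ee_rot: [0.704, -0.704, -0.065, 0.065]
wrist_force: [-0.0, 0.1, 0.1]
finger_gap: 0.804
```

```bash
python3 - <<'E'
from h import *
from bench import bot
p,r,s=cur();print(s["time_s"],p,s["wrist_force"],s["finger_gap"])
for n in("wrist","scene","top"):
    d=bot.snapshot(n);np.savez(n+"10.npz",**d)
    cv2.imwrite(f"pics/{n}10.png",d["img"])
    if n!="scene":
      for st,c in blobs(d,(0,0,640,480),(105,100,30),(130,255,255)):
        if st[4]>150: print(n,st,c,onz(d,*c,.142 if c[0]<400 and n=="wrist" else .118,n=="wrist"))
d=load("scene10")
for nm,lo,hi in(("g",(45,90,30),(85,255,255)),("o",(0,120,60),(22,255,255))):
    for st,c in blobs(d,(285,222,340,245),lo,hi): print(nm,st,c,np.array(onplane(d,*c)))
crop(d,220,190,440,330,3.6,"s10c.png")
E
```

```text
23.3 [0.45027199 0.3408958  0.24850128] [-0.04894048  0.06691047  0.12932807] 0.8041512991592792
wrist [561   0  79  16 754] [605.79045093   5.12599469] [0.19866512 0.53884991 0.118     ]
wrist [ 310  210   26   76 1810] [322.85801105 248.55690608] [0.44966404 0.3407985  0.142     ]
top [376 266  21  21 346] [385.85260116 276.39884393] [ 0.47604963 -0.06459427  0.118     ]
top [  62  410   78   70 1984] [ 98.52721774 444.24747984] [0.10667299 0.53758872 0.118     ]
top [601 423  18  55 360] [609.51111111 450.26111111] [ 0.11618949 -0.54747283  0.118     ]
g [28  6  3  4 10] [314.  229.5] [0.0025119  0.13278388 0.06982907 0.83597982]
o [28 11  2  9 12] [313.25 236.25] [4.85639122e-04 1.08718540e-01 4.57211193e-02 8.10621968e-01]
```

View pics/wrist10.png

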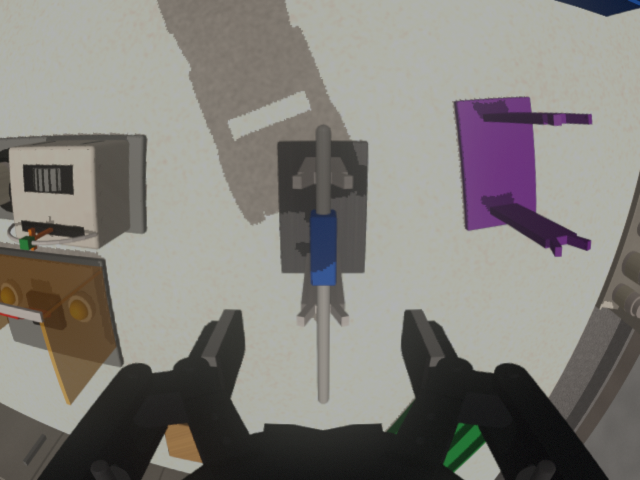

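View pics/s10c.png

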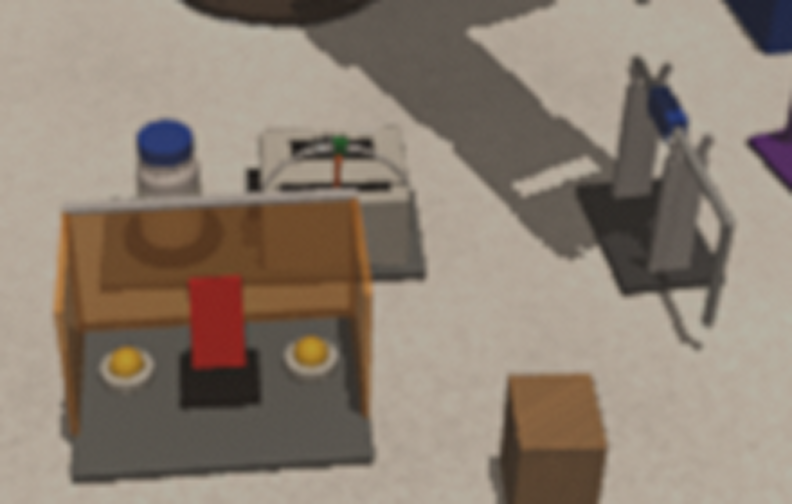

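View pics/top10.png

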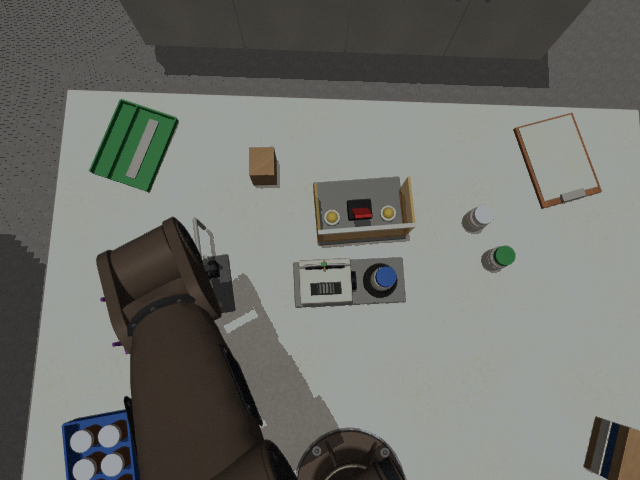

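The final views show the rod lying in both notches, the paddle leaning towards the robot, the bottle on the platform centre, the needle under the mark, and the bystanders unmoved.

```bash
python3 -c "
from bench import bot
print(bot.close_job())"
```

```text
the job is handed in; nothing more can be done
None
```

I finished all the steps in order and handed the job in at about 23.5 s of the 72 s allowed; no verdict was reported. My last checks before handing in:

- **Pointer:** a fingertip press of about 6–10 N rolled the wheel about 21 mm. My estimate put the needle about 0.03 rad (1–2 mm) from the middle of the green mark. While finding contact, the first press briefly reached 17.6 N, above the suggested 2–15 N, so I backed off before rolling.
- **Bottle:** the blue-capped bottle stands upright and released on the platform. I measured it 0.3 mm from the centre in the top view and 2.5 mm in the wrist view.
- **Switch:** pulled with the rod until it met the stop at about 3.4 N. The paddle top in the scene view matches the fully-on position (about 0.9 rad). The gripper stayed outside and above the shield; I saw no sign of it touching the lamp unit.
- **Rod:** released and lying in both notches with the bend hanging down. Its origin was within about 1–2 mm of where I picked it up. The top and wrist views differed by about 4 mm along the rod before I grasped it.
- **Bystanders:** the white and green bottles and the carton appear in the same places as at the start. I checked this by eye in the top view and did not measure it. The gripper was clear of everything, with no wrist force.

No check failed.

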